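Hang the socket tray in the push-latch tool cabinet

TASK

Put the socket tray away in the tool cabinet: press the cabinet's red sloping door inward on its black pad until the spring catch lets go and the door has swung fully open, then hang the tray by both of its holes on the two pins inside the back wall, pushed home against that wall. Keep the tray upright so that no socket falls out, and leave the other things on the bench where they lie.

Things in the scene. Friction and masses are not known exactly. Their poses are not given: they have to be found in the camera images.
- cabinet: Grey sheet-steel bench cabinet, fixed to the bench, 210 deep (x) x 280 wide (y); front wall 101 high, rear wall 163 high, walls 4 thick, rubber floor 8 above the bench. Origin: centre of its underside. Its x axis points from its front (the low side, towards the robot) to its rear wall, y to its left, z up.
- door (a joint): Red door, 231 long x 291 wide, hinged along the top of the rear wall (axis 103 behind the cabinet's origin, 168 up), sloping 16 degrees down to the front. Rad: 0 shut, held by a catch under the pad; negative pressed in (stop -0.036); positive open, up and back, stop at 2.30 (leans back 26 degrees). Once the catch is freed and the hand off, a strut swings it open by itself in 3 s.
- press_pad (a point): Centre of the top face of the black ribbed press pad, 34 x 70, on the door near its front edge, over the catch. Pressed in 5 to 6 mm (against a steady 6 to 7 N; firm stop at 7 mm) for a moment, the catch springs clear. It moves with the door; x axis up the slope to the rear, z axis out of the door.
- pin_left (a point): Root of the left (+y) tray pin, on its axis, on the inner face of the rear wall, 118 above the bench. The pin is a plain steel rod, 8 in diameter with a rounded end, which reaches 26 forward (-x of the cabinet) from the wall and rises 20 degrees towards its tip. Axes as the cabinet's.
- pin_right (a point): Root of the right (-y) tray pin, same as the left one, 110 from it.
- tray: Black socket tray, red insert, 12 fixed steel sockets; 68 deep (x) x 160 wide (y) x 95 high, about 0.35 kg, standing loose on the bench. Trough 26 high (sockets 34), back plate 5 thick and 95 high at +x with two round holes of 15, raised grip in the middle. Origin: centre of its underside; the back of the plate lies 34 behind it (+x), y is its left, z up.
- tray_grip (a point): Point on the tray's middle grip, 75 above the tray's underside: a rubber-faced fin 16 thick (y), 48 long (x), its top 92 above the underside, with 60 mm of free room on both sides above the sockets. It lies 39 in front of the back of the plate. Axes as the tray's.
- tray_hole_left (a point): Centre of the tray's left (+y) hole at the back of the plate, 80 above the underside, 55 from the middle. Axes as the tray's.
- tray_hole_right (a point): Centre of the tray's right (-y) hole at the back of the plate, same as the left one, 110 from it.
- tape_measure: Bystander: black tape measure, 44 x 90 x 69, on the bench. Origin: centre of its underside.
- flashlight: Bystander: white torch lying on the bench, 39 x 147 x 39. Origin: centre of its underside.
- open_wrench: Bystander: combination wrench lying flat in front of the cabinet, 34 x 211 x 8. Origin: centre of its underside.
Not all that is in view belongs to the job. Of the things like the tray, leave any that is yellow; of the rest the larger one is meant.

How it is judged:
By the outcome, as a careful person would: the job done as asked, in the order asked, and still so for the second after the job is handed in, with the robot touching nothing.
It also fails if it takes over 58 s, if anything falls off the work surface, if the arm or the gripper's body presses on something with over 40 N, if the wrist force passes 120 N, or if a joint passes its speed limit or range.

ROBOT

A 6-joint arm with a two-finger parallel gripper is mounted at the origin on a cart in front of the work surface, level with it; the furniture and walls round the work are solid. World frame = base frame: x ahead of the robot, y to its left, z up, the work surface at z = 0. Lengths are in m, angles in rad, forces in N, time in s.
With the tool pointing down it reaches from about 0.15 to 0.775 m from the base axis. Payload 6.1 kg.
Tool frame: the origin (TCP) lies midway between the tips of the shut fingers; the grasp point (between the pads) lies 19 mm behind it; z points along the fingers, y is the line along which they close (so a half turn about z gives the same grasp; the last joint's range is limited). The gripper opens to 85 mm and grips with 20 to 120 N. Pads are 22 mm wide; open, the fingers measure 114 mm over their backs; the gripper's body (76 mm by 85 mm) begins 54 mm behind the grasp point. The pads swing forward as they close: fully open they stand 13 mm farther back than shut.
Start: joints at [-1.249, 0.126, -0.04, 1.405, 0, 1.571], TCP at [0.166, -0.498, 0.231] pointing down, gripper open.
Joint ranges: [-2.72, 2.72], [-0.95, 1.95], [-1.27, 1.35], [-1.78, 2.02], [-1.46, 1.47], [-3.14, 3.14]. Speed limits (rad/s): [2.39, 2.39, 3.01, 3.14, 3.14, 3.14].

INTERFACE

Orientations are given as a 3x3 rotation matrix whose columns are the frame's x, y, z axes.
In Python, from rig import sensors, viewer, job_done gives the robot as it stands.
- The arm moves only by the shell command python3 -m handwheel 'ROWS' [FORCE]. ROWS is text: rows parted by semicolons, each of 5 numbers parted by spaces: the shift along the tool's x, y, z in cm, then the turn about the tool's z in rad, then the opening in per cent of the stroke, from 0 (shut) to 100 (fully open). In form: x y z spin gripper; .... A call has 1 to 8 rows; each row is the pose to reach, as a shift and turn from the pose commanded when the call began, along the tool's axes at that moment; what a row does not reach only later rows make up. A row lasts 1/12 s, in which the tool goes at most 41.7 mm and 7.16 degrees, less where a joint would pass 70% of its speed; a pose out of reach is approached as far as the arm can. A call with a gripper value outside its range is refused whole. The fingers move at their own pace and stop on an object; FORCE is the grip in N (left out, the last holds). Time passes only in rows, so rows that repeat a pose let the fingers close. It gives the time, the measured TCP pose, the force, the opening and the grip force at its end, in the units of the state.
- sensors.get_obs(): the state, without advancing time (a new reading comes with each control period).
- viewer.camera(name): name is "side" or "top"; returns the picture (400x640x3 uint8, red, green, blue); there is no depth.
- viewer.camera_params(name): a dict with "camera_matrix" (3x3 intrinsics, pixels), "rvec" (rotation vector, rad) and "tvec" (3), from world to camera coordinates, as OpenCV has them. Camera axes: x right, y down, z forward; pixel columns grow to the right and rows downward; lengths in m; the calibration is good to about 2 mm. A picture is of the moment at which its call begins. camera_params takes no time and is no camera call.
- job_done(): hands the job in; it is judged then, once.
The state is a dict: "clock": time; "joints": joint angles; "qvel": joint speeds; "joint_torque": joint torques, N m; "position": TCP position; "ee_rot": TCP orientation; "wrist_force": force on the tool from outside, world axes, zero at the start; "wrist_torque": the same for the moment, N m; "gripper_width": opening from 0.0 (shut) to 1.0 (fully open); "grasp_force": force on a finger pad.
Only numpy, scipy, OpenCV 4.12 (cv2) and the standard library are available. Lean on these libraries where they do the work, as an engineer would, in place of code of your own. Each camera call takes 0.05 s, during which the arm holds its last target. There are 200 camera calls.

## Working session

There is one attempt and no reset: what is moved stays moved. The work goes in short steps, Python scripts to look and compute and a shell command to move; the robot and the scene stay as the last step left them, time stands still between calls to the robot, and variables do not carry over. Pictures are saved under pics/ and viewed, at most 10 in all, crops included, and the job is handed in when it is done.

```bash
mkdir -p pics; ls
python3 - <<'E'
from rig import sensors, viewer
import cv2
for n in("top","side"):
    im=viewer.camera(n); cv2.imwrite(f"pics/{n}0.png",im[:,:,::-1]); p=viewer.camera_params(n); print(n,p)
o=sensors.get_obs(); print(o)
E
```

```text
pics
top {'camera_matrix': array([[378.96108612,   0.        , 318.74872985],
       [  0.        , 378.96108612, 196.60312142],
       [  0.        ,   0.        ,   1.        ]]), 'rvec': array([ 2.11855485, -2.10410176,  0.21806457]), 'tvec': array([-0.07530148,  0.52578581,  1.50167337])}
side {'camera_matrix': array([[506.19812939,   0.        , 317.75673058],
       [  0.        , 506.19812939, 203.24015724],
       [  0.        ,   0.        ,   1.        ]]), 'rvec': array([ 1.25154433, -2.5675765 ,  0.65841496]), 'tvec': array([0.27605457, 0.44885191, 1.77299231])}
{'clock': 0.1, 'joints': array([-1.24898209e+00,  1.26356129e-01, -4.05370165e-02,  1.40538501e+00,
       -2.23465580e-05,  1.57077474e+00]), 'qvel': array([-0.00014041, -0.00115472,  0.00214918,  0.00161779,  0.00067452,
       -0.0004706 ]), 'joint_torque': array([-5.24910192e-04, -4.36900842e+01,  3.53608060e+01,  1.36328660e-02,
       -2.97557563e-05,  6.88805173e-06]), 'position': array([ 0.16592725, -0.49769698,  0.23057348]), 'ee_rot': array([[ 9.48656320e-01,  3.16308308e-01, -4.89885110e-04],
       [ 3.16308687e-01, -9.48655289e-01,  1.39869091e-03],
       [-2.23145442e-05, -1.48183189e-03, -9.99998902e-01]]), 'wrist_force': array([ 0.17945773,  0.62336504, -0.16794198]), 'wrist_torque': array([0.02566264, 0.03789079, 0.04308779]), 'grasp_force': 0.0, 'gripper_width': 0.9997285943281383}
```

View pics/top0.png

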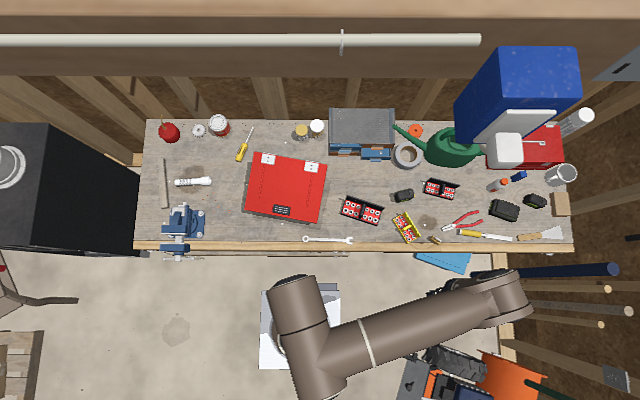

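View pics/side0.png

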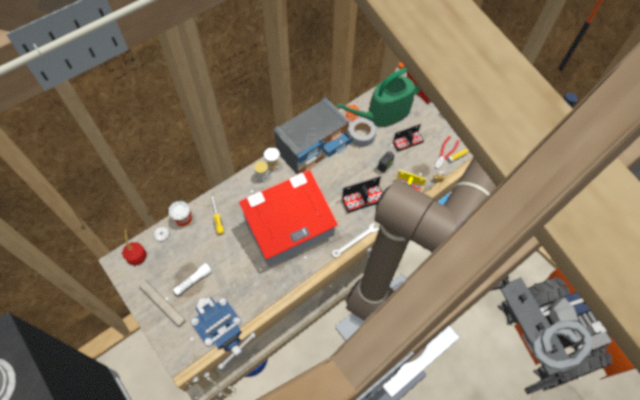

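Top view: candidates for the tray are the black/red tray at (361,209), the smaller black/red tray at (440,188), and the yellow one at (406,228). The first is the larger non-yellow one, so it fits. The cabinet door is at (286,187) with the pad at (282,210). I'll confirm in one enlarged montage.

```bash
cat > h.py <<'E'
import numpy as np, cv2
from rig import sensors, viewer
def cam(n):
    p=viewer.camera_params(n); R=cv2.Rodrigues(p["rvec"])[0]; return p["camera_matrix"],R,np.array(p["tvec"]).ravel(),p
def proj(n,P):
    K,R,t,p=cam(n); return cv2.projectPoints(np.array(P,float).reshape(-1,3),p["rvec"],p["tvec"],K,None)[0].reshape(-1,2)
def back(n,uv,z):
    K,R,t,p=cam(n); d=R.T@np.linalg.inv(K)@np.array([*uv,1.]); c=-R.T@t; return c+d*(z-c[2])/d[2]
def Rz(a): return np.array([[np.cos(a),-np.sin(a),0],[np.sin(a),np.cos(a),0],[0,0,1.]])
def frame(x,y,yaw,P,z=0): return np.array(P,float).reshape(-1,3)@Rz(yaw).T+[x,y,z]
def crop(im,u0,v0,w,h,s): return cv2.resize(im[v0:v0+h,u0:u0+w,::-1],None,fx=s,fy=s,interpolation=cv2.INTER_CUBIC)
E
python3 - <<'E'
from h import *
a=cv2.imread("pics/top0.png")[:,:,::-1]; b=cv2.imread("pics/side0.png")[:,:,::-1]
def c(im,u,v): return crop(im,u,v,100,75,4)
M=np.vstack([np.hstack([c(a,238,148),c(a,335,175)]),np.hstack([c(b,238,172),c(b,325,150)])])
cv2.imwrite("pics/m1.png",M)
for n in("top","side"): print(cam(n)[1].T@-cam(n)[2])
print(back("top",(361,209),.03),back("side",(362,195),.05),back("top",(300,310),0))
E
```

```text
[ 0.20569084 -0.07536058  1.57770593]
[-0.17914749  0.50687609  1.76979058]
[ 0.48016608 -0.2471167   0.03      ] [ 0.4731225 -0.239656   0.05     ] [0.07348511 0.00025152 0.        ]
```

View pics/m1.png

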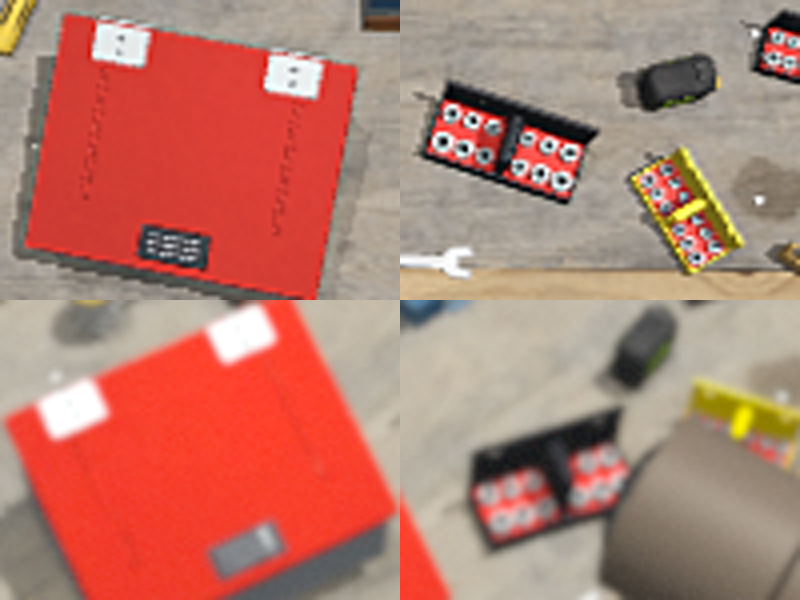

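The montage confirms the larger black tray (12 sockets, plate at the far side) at top (361,209). The smaller twin is at (440,188). Now I'll fit the poses to the corners.

Run:
```python
from h import *
from scipy.optimize import least_squares as LS
def fit(P,obs,x0):
    f=lambda q: np.concatenate([(proj(n,frame(*q,[P[k]]))[0]-uv) for n,k,uv in obs])
    r=LS(f,x0,loss="soft_l1"); print(r.x.round(4),r.fun.reshape(-1,2).round(1).tolist()); return r.x
c,s=np.cos(np.radians(16)),np.sin(np.radians(16))
d=lambda l,y,h=.002:[.103-l*c-h*s*1, y, .168-l*s+h*c]
P=dict(bl=d(0,.1455),br=d(0,-.1455),fl=d(.231,.1455),fr=d(.231,-.1455))
obs=[("top","fl",(244.25,209.75)),("top","bl",(253.75,151.75)),("top","br",(327.25,165)),("top","fr",(317.5,222.75)),("side","bl",(240,202)),("side","br",(310.5,172.75)),("side","fr",(336.75,225))]
q=fit(P,obs,[.52,0,-.1])
# pad on door
for l in(.2,.205,.21,.215): print(l,[proj(n,frame(*q,[d(l,0,.006)])).round(1).tolist() for n in("top","side")])
T=dict(bl=[.034,.08,.095],br=[.034,-.08,.095],fl=[-.034,.08,.026],fr=[-.034,-.08,.026])
to=[("top","bl",(347,195.5)),("top","br",(384.5,207.5)),("top","fl",(340.5,213.75)),("top","fr",(378,225.75)),("side","bl",(343,188)),("side","br",(380,177)),("side","fl",(347.5,212))]
t=fit(T,to,[.48,-.247,-.3])
print("grip",frame(*t,[-.005,0,.075]), "pinmid",frame(*q,[.101,0,.118]))
```

```text
[ 0.5521  0.0569 -0.1783] [[0.0, 0.1], [0.1, 0.0], [0.1, -0.0], [-0.7, 0.6], [-1.4, -0.0], [-0.2, -2.5], [1.7, 0.1]]
0.2 [[[281.6, 208.9]], [[299.3, 234.1]]]
0.205 [[[281.4, 210.2]], [[300.0, 235.4]]]
0.21 [[[281.2, 211.4]], [[300.6, 236.6]]]
0.215 [[[280.9, 212.7]], [[301.2, 237.8]]]
[ 0.4674 -0.2473 -0.3105] [[-0.8, -0.3], [0.1, -0.0], [-0.4, 0.2], [-0.8, 0.2], [-0.2, 0.2], [1.0, -1.1], [0.8, -0.7]]
grip [[ 0.46266765 -0.24572507  0.075     ]] pinmid [[0.65145248 0.03897677 0.118     ]]
```

```bash
cat >> h.py <<'E'
Q=np.array([.5521,.0569,-.1783]); T=np.array([.4674,-.2473,-.3105])
def rel(p,yaw):
    o=sensors.get_obs(); R=o["ee_rot"]; d=R.T@(np.array(p)-o["position"])*100
    a=np.arctan2(R[1,0],R[0,0]); s=-(yaw-a); print("t",round(o["clock"],2),"rel cm",d.round(2),"spin",round(s,3),"F",o["wrist_force"].round(1),"pos",o["position"].round(4),"yaw",round(a,4),"w",round(o["gripper_width"],3))
c16,s16=np.cos(np.radians(16)),np.sin(np.radians(16))
PAD=frame(*Q,[.103-.203*c16-.006*s16,0,.168-.203*s16+.006*c16])[0]
E
python3 -c "
from h import *
print(PAD); rel(PAD+[0,0,.04],Q[2])"
```

```text
[0.45979694 0.07353428 0.11781319]
t 0.1 rel cm [ 45.95 -44.88   7.34] spin 0.5 F [ 0.2  0.6 -0.2] pos [ 0.1659 -0.4977  0.2306] yaw 0.3218 w 1.0
```

```bash
python3 -m handwheel '46 -45 1 0.5 0;46 -45 1 0.5 0;46 -45 1 0.5 0;46 -45 1 0.5 0;46 -45 1 0.5 0;46 -45 1 0.5 0;46 -45 1 0.5 0;46 -45 1 0.5 0'; python3 -c "
from h import *
rel(PAD+[0,0,.04],Q[2])"
```

```text
clock: 0.77
position: [0.3141, -0.2087, 0.2262]
ee_rot: [[0.984, -0.178, 0.0], [-0.178, -0.984, 0.0], [0.0, -0.0, -1.0]]
wrist_force: [1.5, -0.5, -0.1]
gripper_width: 0.002
grasp_force: 0.0
t 0.77 rel cm [  9.31 -30.37   6.84] spin -0.001 F [ 1.5 -0.5 -0.1] pos [ 0.3141 -0.2087  0.2262] yaw -0.1791 w 0.002
```

```bash
python3 -m handwheel '9.3 -30.4 6.8 0 0;9.3 -30.4 6.8 0 0;9.3 -30.4 6.8 0 0;9.3 -30.4 6.8 0 0;9.3 -30.4 6.8 0 0;9.3 -30.4 6.8 0 0;9.3 -30.4 6.8 0 0;9.3 -30.4 6.8 0 0'
python3 - <<'E'
from h import *
rel(PAD+[0,0,.0],Q[2])
a=crop(viewer.camera("top"),220,140,120,90,5);cv2.imwrite("pics/p1.png",np.hstack([a[:,:],]))
E
```

```text
clock: 1.43
position: [0.431, -0.0482, 0.1654]
ee_rot: [[0.991, -0.131, 0.002], [-0.131, -0.991, 0.03], [-0.002, -0.03, -1.0]]
wrist_force: [-0.1, -0.1, -0.8]
gripper_width: 0.001
grasp_force: 0.0
t 1.43 rel cm [  1.27 -12.3    5.13] spin 0.047 F [-0.1 -0.1 -0.8] pos [ 0.431  -0.0482  0.1654] yaw -0.1312 w 0.001
```

```bash
python3 -m handwheel '1.3 -12.3 2 0.05 0;1.3 -12.3 2 0.05 0;1.3 -12.3 2 0.05 0;1.3 -12.3 3 0.05 0;1.3 -12.3 3 0.05 0;1.3 -12.3 3 0.05 0'
python3 - <<'E'
from h import *
rel(PAD+[0,0,.0],Q[2])
E
```

```text
clock: 1.98
position: [0.4434, -0.0393, 0.1434]
ee_rot: [[0.992, -0.128, 0.005], [-0.129, -0.99, 0.062], [-0.003, -0.062, -0.998]]
wrist_force: [-0.6, 0.7, 0.1]
gripper_width: 0.002
grasp_force: 0.0
t 1.98 rel cm [  0.18 -11.22   3.27] spin 0.049 F [-0.6  0.7  0.1] pos [ 0.4434 -0.0393  0.1434] yaw -0.1289 w 0.002
```

```bash
python3 -c "
from h import *
o=sensors.get_obs();print(o['joints'].round(3),o['qvel'].round(2),o['joint_torque'].round(1))"
```

```text
[-0.13  -0.006 -0.375  1.206  0.063  3.141] [ 0.01  0.02 -0.03 -0.05  0.    0.  ] [ -0.1 -34.3  34.8   0.    0.2   0. ]
```

Joint 6 is at its limit, so I'll use the half-turned grasp orientation.

```bash
python3 -m handwheel '0 0 -3 -1 0;0 0 -3 -1 0;0 0 -3 -1 0;0 0 -3 -1 0;0 0 -3 -1 0;0 0 -3 -1 0;0 0 -3 -1 0;0 0 -3 -1 0';python3 -m handwheel '0 0 0 -1 0;0 0 0 -1 0;0 0 0 -1 0;0 0 0 -1 0;0 0 0 -1 0;0 0 0 -1 0;0 0 0 -1 0;0 0 0 -1 0';python3 -m handwheel '0 0 0 -1 0;0 0 0 -1 0;0 0 0 -1 0;0 0 0 -1 0;0 0 0 -1 0;0 0 0 -1 0;0 0 0 -1 0;0 0 0 -1 0'
python3 - <<'E'
from h import *
rel(PAD+[0,0,.0],Q[2]+np.pi); print(sensors.get_obs()['joints'])
E
```

```text
clock: 2.65
position: [0.4434, -0.0409, 0.1739]
ee_rot: [[0.639, 0.769, 0.005], [0.768, -0.638, 0.062], [0.051, -0.036, -0.998]]
wrist_force: [-0.0, -0.2, -0.6]
gripper_width: -0.002
grasp_force: 0.0
clock: 3.32
position: [0.4434, -0.041, 0.1739]
ee_rot: [[-0.302, 0.953, 0.005], [0.951, 0.301, 0.062], [0.058, 0.024, -0.998]]
wrist_force: [0.3, 1.3, 0.1]
gripper_width: 0.001
grasp_force: 0.0
clock: 3.98
position: [0.4434, -0.0409, 0.1739]
ee_rot: [[-0.965, 0.261, 0.005], [0.26, 0.963, 0.062], [0.011, 0.062, -0.998]]
wrist_force: [0.2, -0.2, 0.6]
gripper_width: 0.002
grasp_force: 0.0
t 3.98 rel cm [ 1.34 11.11  6.32] spin -0.085 F [ 0.2 -0.2  0.6] pos [ 0.4434 -0.0409  0.1739] yaw 2.8781 w 0.002
[-0.13356929 -0.01581792 -0.31707817  1.27274022  0.06254482  0.13018727]
```

The limit left a 3.6° tilt in the commanded pose. I'll spin to the opposite limit of joint 6 and push gently past it, which should lean the tool back the other way.

```bash
(python3 -m handwheel '0 0 -5 -1 0;0 0 -5 -1 0;0 0 -5 -1 0;0 0 -5 -1 0;0 0 -5 -1 0;0 0 -5 -1 0;0 0 -5 -1 0;0 0 -5 -1 0';python3 -m handwheel '0 0 0 -1 0;0 0 0 -1 0;0 0 0 -1 0;0 0 0 -1 0;0 0 0 -1 0;0 0 0 -1 0;0 0 0 -1 0;0 0 0 -1 0')>/dev/null;python3 -m handwheel '0 0 0 -1 0;0 0 0 -1 0;0 0 0 -1 0;0 0 0 -1 0;0 0 0 -1 0;0 0 0 -1 0;0 0 0 -1 0;0 0 0 -1 0'; python3 -m handwheel '0 0 0 -0.25 0;0 0 0 -0.25 0;0 0 0 -0.32 0';python3 - <<'E'
from h import *
rel(PAD+[0,0,.0],Q[2]+np.pi); print(sensors.get_obs()['joints'])
E
```

```text
clock: 5.98
position: [0.4431, -0.0441, 0.2238]
ee_rot: [[0.919, -0.394, 0.005], [-0.394, -0.917, 0.062], [-0.02, -0.059, -0.998]]
wrist_force: [0.0, 1.1, -0.0]
gripper_width: 0.002
grasp_force: 0.0
clock: 6.23
position: [0.4444, -0.0328, 0.2237]
ee_rot: [[0.994, -0.108, 0.005], [-0.108, -0.993, 0.052], [-0.001, -0.052, -0.999]]
wrist_force: [0.8, -0.4, -0.2]
gripper_width: -0.003
grasp_force: 0.0
t 6.23 rel cm [  0.39 -10.17  11.13] spin -3.072 F [ 0.8 -0.4 -0.2] pos [ 0.4444 -0.0328  0.2237] yaw -0.1082 w -0.003
[-0.1082292  -0.02375284 -0.21547082  1.37983163  0.05210245 -3.14161249]
```

```bash
python3 -m handwheel '0 6 0 -0.1 0;0 6 0 -0.1 0;0 6 0 -0.1 0;0 6 0 -0.1 0' | sed -n 1,3p;  python3 -m handwheel '0 4 0 -0.1 0;0 4 0 -0.1 0;0 4 0 -0.1 0' | sed -n 1,3p
```

```text
clock: 6.57
position: [0.4424, -0.02, 0.2206]
ee_rot: [[0.998, -0.06, 0.005], [-0.06, -0.998, 0.021], [0.004, -0.021, -1.0]]
clock: 6.82
position: [0.4408, -0.009, 0.2198]
ee_rot: [[1.0, -0.013, 0.005], [-0.013, -1.0, -0.012], [0.005, 0.012, -1.0]]
```

```bash
(for i in 1; do :; done; python3 -m handwheel '0 0 0 1 0;0 0 0 1 0;0 0 0 1 0;0 0 0 1 0;0 0 0 1 0;0 0 0 1 0;0 0 0 1 0;0 0 0 1 0'; python3 -m handwheel '0 0 0 1 0;0 0 0 1 0;0 0 0 1 0;0 0 0 1 0;0 0 0 1 0;0 0 0 1 0;0 0 0 1 0;0 0 0 1 0';python3 -m handwheel '0 0 0 1 0;0 0 0 1 0;0 0 0 1 0;0 0 0 1 0;0 0 0 1 0;0 0 0 1 0;0 0 0 1 0;0 0 0 1 0')|tail -6
python3 - <<'E'
from h import *
rel(PAD+[0,0,.0],Q[2]+np.pi); print(sensors.get_obs()['joints'])
E
```

```text
clock: 8.82
position: [0.4409, -0.0097, 0.2198]
ee_rot: [[-0.993, -0.12, 0.005], [-0.12, 0.993, -0.012], [-0.003, -0.013, -1.0]]
wrist_force: [-0.5, 0.1, -0.8]
gripper_width: 0.0
grasp_force: 0.0
t 8.82 rel cm [-2.84  8.16 10.11] spin -5.984 F [-0.5  0.1 -0.8] pos [ 0.4409 -0.0097  0.2198] yaw -3.0209 w 0.0
[-0.0136756  -0.03657332 -0.23545194  1.36700205 -0.0123397  -0.13440804]
```

```bash
python3 -m handwheel '-2.8 8.2 8 0.3 0;-2.8 8.2 8 0.3 0;-2.8 8.2 8 0.3 0;-2.8 8.2 8 0.3 0;-2.8 8.2 8 0.3 0;-2.8 8.2 8 0.3 0' | head -5
python3 - <<'E'
from h import *
rel(PAD,Q[2]+np.pi)
b=viewer.camera("side"); a=viewer.camera("top")
cv2.imwrite("pics/p2.png",np.hstack([crop(a,240,160,90,100,4),crop(b,240,170,100,100,4)]))
E
```

```text
clock: 9.32
position: [0.4586, 0.0741, 0.1392]
ee_rot: [[-0.985, 0.171, 0.005], [0.17, 0.985, -0.013], [-0.007, -0.012, -1.0]]
wrist_force: [0.3, 0.2, 1.0]
gripper_width: -0.003
t 9.32 rel cm [-0.11 -0.01  2.14] spin 0.007 F [0.3 0.2 1. ] pos [0.4586 0.0741 0.1392] yaw 2.9703 w -0.003
```

View pics/p2.png

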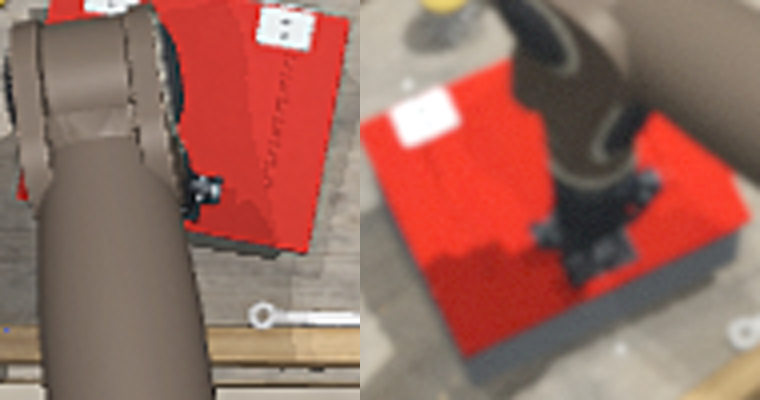

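The side view shows the shut fingers over the pad at about (595,275) in the montage. Pressing next.

```bash
python3 -m handwheel '0 0 1.6 0 0;0 0 2.0 0 0;0 0 2.3 0 0;0 0 2.3 0 0' | sed -n '1,2p;4p'; python3 -m handwheel '0 0 0.2 0 0;0 0 0.2 0 0'| sed -n '1,2p;4p'
```

```text
clock: 9.75
position: [0.4606, 0.0736, 0.1187]
wrist_force: [-1.4, 0.3, 13.0]
clock: 9.92
position: [0.4608, 0.0736, 0.1178]
wrist_force: [-4.1, -0.7, 19.7]
```

```bash
python3 -m handwheel '0 0 -0.6 0 0;0 0 -1 0 0;0 0 -1.5 0 0' | sed -n '1,2p;4p'; python3 -m handwheel '0 0 -0.5 0 0;3 0 -1 0 0;6 0 -2 0 0;9 0 -4 0 0;12 0 -5 0 0'| sed -n '1,2p;4p'
python3 - <<'E'
from h import *
b=viewer.camera("side"); a=viewer.camera("top")
cv2.imwrite("pics/p3.png",np.hstack([crop(a,230,140,100,100,4),crop(b,230,150,100,100,4)]))
E
```

```text
clock: 10.17
position: [0.4583, 0.074, 0.1301]
wrist_force: [-4.7, 0.9, 3.5]
clock: 10.58
position: [0.3394, 0.0955, 0.1793]
wrist_force: [1.0, 0.8, -0.1]
```

View pics/p3.png

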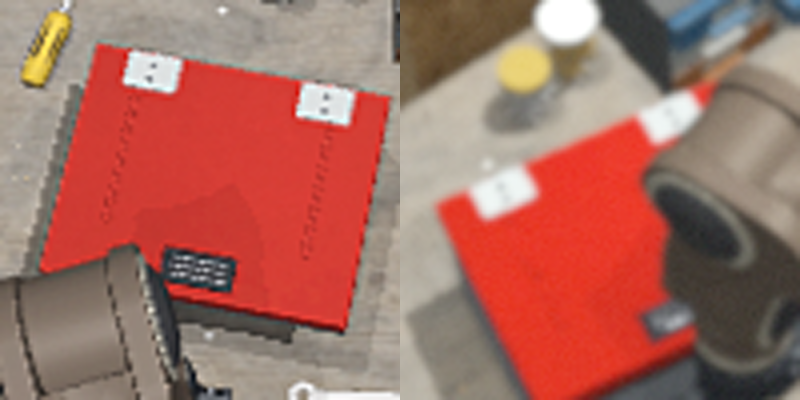

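The pad and front edge have shifted outward in the top view (pad now at (280,207.5), front-left corner at (240,208.7)), so the catch has let go and the door is rising. Next I go to the tray while it swings.

```bash
cat >> h.py <<'E'
GR=frame(*T,[-.011,0,.056])[0]
E
python3 -c "
from h import *
rel(GR+[0,0,.12],T[2]+np.pi)"
```

```text
t 10.68 rel cm [-17.47 -31.46   0.9 ] spin 0.14 F [-0.2  1.2 -1.5] pos [0.3379 0.0958 0.1799] yaw 2.9716 w 0.001
```

```bash
python3 -m handwheel '0 -4 0 0.13 0;0 -10 0 0.13 100;-5 -20 0 0.13 100;-10 -31.5 0 0.13 100;-17 -31.5 0 0.13 100;-17.5 -31.5 0 0.13 100;-17.5 -31.5 0 0.13 100;-17.5 -31.5 0 0.13 100' | sed -n '1,3p'
python3 - <<'E'
from h import *
rel(GR+[0,0,.12],T[2]+np.pi)
E
```

```text
clock: 11.35
position: [0.4353, -0.2098, 0.1821]
ee_rot: [[-0.954, 0.298, 0.005], [0.298, 0.954, -0.014], [-0.009, -0.012, -1.0]]
t 11.35 rel cm [-3.08 -2.61  0.66] spin 0.008 F [ 0.8  0.1 -0.6] pos [ 0.4353 -0.2098  0.1821] yaw 2.8386 w 0.976
```

```bash
python3 -m handwheel '-3.1 -2.6 3 0.01 100;-3.1 -2.6 6 0.01 100;-3.1 -2.6 6 0.01 100;-3.1 -2.6 6 0.01 100' | sed -n '1,2p'
python3 - <<'E'
from h import *
b=viewer.camera("side"); a=viewer.camera("top")
rel(GR,T[2]+np.pi)
cv2.imwrite("pics/p4.png",np.hstack([crop(a,240,110,160,130,2.5),crop(b,230,110,160,130,2.5)]))
E
```

```text
clock: 11.68
position: [0.4552, -0.2416, 0.1207]
t 11.78 rel cm [-0.04 -0.15  6.81] spin -0.001 F [-0.1 -0.5 -0.3] pos [ 0.4567 -0.2414  0.124 ] yaw 2.8305 w 1.001
```

View pics/p4.png

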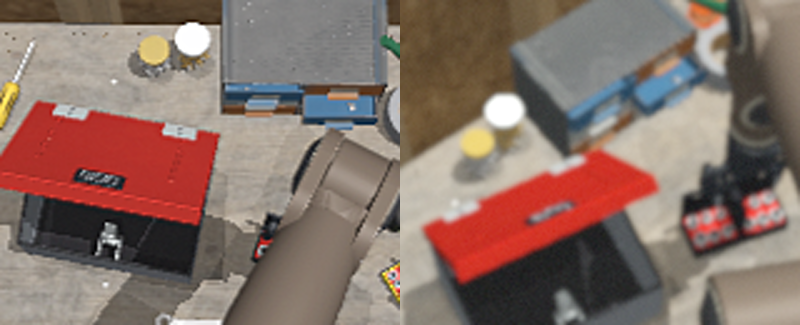

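The door is swinging open and the gripper is over the tray's fin (side crop about (740,205)). Descending to grip.

```bash
python3 -m handwheel '0 -0.1 3 0 100;0 -0.1 5 0 100;0 -0.1 6.8 0 100;0 -0.1 6.8 0 100;0 -0.1 6.8 0 100' 60| sed -n '1,4p';  python3 -m handwheel '0 0 0 0 40;0 0 0 0 20;0 0 0 0 5;0 0 0 0 5;0 0 0 0 5;0 0 0 0 5;0 0 0 0 5;0 0 0 0 5'; python3 -c "
from h import *
rel(GR,T[2]+np.pi)"
```

```text
clock: 12.2
position: [0.4568, -0.2429, 0.0565]
ee_rot: [[-0.952, 0.305, 0.006], [0.305, 0.952, -0.014], [-0.01, -0.011, -1.0]]
wrist_force: [-0.2, 0.2, 0.0]
clock: 12.87
position: [0.457, -0.2434, 0.0555]
ee_rot: [[-0.952, 0.307, 0.006], [0.306, 0.952, -0.013], [-0.01, -0.011, -1.0]]
wrist_force: [-0.5, -0.5, 5.9]
gripper_width: 0.181
grasp_force: 58.8
t 12.87 rel cm [-0.01 -0.05 -0.05] spin -0.001 F [-0.5 -0.5  5.9] pos [ 0.457  -0.2434  0.0555] yaw 2.8301 w 0.181
```

```bash
python3 -m handwheel '0 0 -1 0 5;0 0 -3 0 5;0 0 -6 0 5;0 0 -10 0 5;0 0 -14 0 5;0 0 -15 0 5;0 0 -15 0 5;0 0 -15 0 5'
python3 - <<'E'
from h import *
b=viewer.camera("side"); a=viewer.camera("top")
rel(frame(*Q,[.101-.045-.03,0,.2])[0],Q[2]+np.pi)
cv2.imwrite("pics/p5t.png",a[:,:,::-1]);cv2.imwrite("pics/p5s.png",b[:,:,::-1])
cv2.imwrite("pics/p5.png",np.hstack([crop(a,238,145,95,85,4.2),crop(b,235,160,95,85,4.2)]))
for n,o in (("top",(238,145)),("side",(235,160))):
  for y in(.055,-.055):
    print(n,((proj(n,frame(*Q,[[.101,y,.118],[.0766,y,.127],[.105,np.sign(y)*.14,.163],[-.105,np.sign(y)*.14,.101]]))-o)*4.2).round().tolist())
E
```

```text
clock: 13.53
position: [0.4556, -0.2413, 0.2041]
ee_rot: [[-0.952, 0.306, 0.004], [0.306, 0.952, -0.013], [-0.008, -0.011, -1.0]]
wrist_force: [-0.4, 0.2, -4.5]
gripper_width: 0.177
grasp_force: 58.9
t 13.63 rel cm [-2.73 31.67 -0.1 ] spin -0.133 F [ 0.2  0.1 -4.1] pos [ 0.4547 -0.2408  0.2023] yaw 2.8302 w 0.178
top [[168.0, 64.0], [161.0, 85.0], [74.0, 29.0], [36.0, 259.0]]
top [[281.0, 84.0], [275.0, 106.0], [370.0, 82.0], [328.0, 313.0]]
side [[117.0, 164.0], [128.0, 181.0], [21.0, 175.0], [131.0, 403.0]]
side [[228.0, 114.0], [240.0, 130.0], [310.0, 47.0], [421.0, 265.0]]
```

View pics/p5.png

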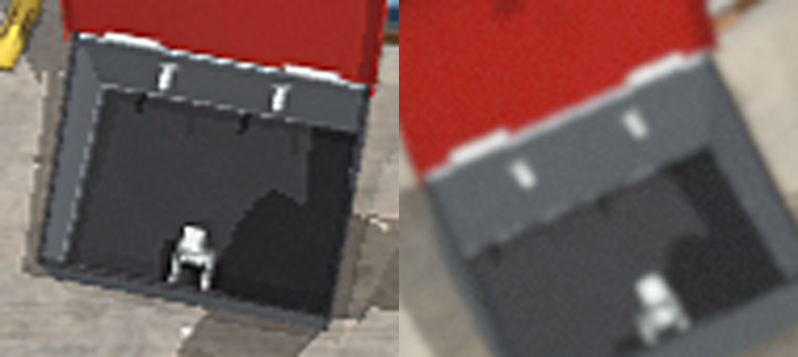

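The door is open and both pins are visible: in the top crop at about (166,77) and (280,97), in the side crop at about (524,176) and (636,124). I'll refine the cabinet pose from their centroids.

Run:
```python
from h import *
from scipy.optimize import least_squares as LS
obs=[]
for n,f,pts in(("top","pics/p5t.png",[(277.5,163.3),(304.7,168.1)]),("side","pics/p5s.png",[(264.8,201.9),(291.5,189.5)])):
    g=cv2.imread(f,0).astype(float)
    for k,(u,v) in enumerate(pts):
        u0,v0=int(round(u))-4,int(round(v))-5; w=g[v0:v0+11,u0:u0+9]; bg=np.median(w); m=np.clip(w-bg-25,0,None)
        yy,xx=np.mgrid[0:11,0:9]
        if n=="top": m[:2]=0
        c=(u0+(m*xx).sum()/m.sum(), v0+(m*yy).sum()/m.sum()); obs.append((n,k,c)); print(n,k,np.round(c,2),bg)
P=[[.0888,.055,.1225],[.0888,-.055,.1225]]
r=LS(lambda q:np.concatenate([proj(n,frame(*q,[P[k]]))[0]-c for n,k,c in obs]),Q)
print(r.x.round(4),r.fun.reshape(-1,2).round(2).tolist())
# tray in hand: where are its features expected?
o=sensors.get_obs();print(np.mean([np.hypot(*(np.array(obs[1][2])-obs[0][2]))]))
```

```text
top 0 [277.06 163.06] 80.0
top 1 [303.93 168.02] 80.0
side 0 [264.19 201.15] 104.0
side 1 [290.71 189.12] 104.0
[ 0.5513  0.0574 -0.1784] [[0.02, -0.11], [0.14, -0.19], [0.0, 0.12], [0.04, 0.23]]
27.32213700104176
```

```bash
cat >> h.py <<'E'
Q=np.array([.5513,.0574,-.1784])
def place(X,u): rel(frame(*Q,[X-.045,0,.0555+u])[0],Q[2]+np.pi)  # X: back of plate, u: underside height
E
python3 -c "
from h import *
place(.061,.147)"; python3 -m handwheel '0 4 0 -0.1 5;0 8 0 -0.13 5;-1 12 0 -0.13 5;-1 16 0 -0.13 5;-1 20 0 -0.13 5;-1.7 24 0 -0.13 5;-1.7 28 0 -0.13 5;-1.7 31.5 0 -0.13 5'|sed -n '1,4p'; python3 -c "
from h import *
place(.061,.147)"
```

```text
t 13.63 rel cm [-1.65 31.56 -0.35] spin -0.133 F [ 0.2  0.1 -4.1] pos [ 0.4547 -0.2408  0.2023] yaw 2.8302 w 0.178
clock: 14.3
position: [0.5682, 0.0552, 0.1994]
ee_rot: [[-0.984, 0.18, 0.002], [0.18, 0.984, -0.014], [-0.004, -0.013, -1.0]]
wrist_force: [0.4, -0.5, -4.3]
t 14.3 rel cm [ 0.1  -0.09 -0.31] spin -0.003 F [ 0.4 -0.5 -4.3] pos [0.5682 0.0552 0.1994] yaw 2.9604 w 0.176
```

```bash
python3 -m handwheel '0 0 2 0 5;0 0 4 0 5;0 0 6 0 5;0 0 8 0 5;0 0 9.5 0 5;0 0 9.5 0 5;0 0 9.5 0 5;0 0 9.5 0 5'|sed -n '1,4p'
python3 - <<'E'
from h import *
b=viewer.camera("side"); a=viewer.camera("top")
place(.073,.047)
cv2.imwrite("pics/p6t.png",a[:,:,::-1]);cv2.imwrite("pics/p6s.png",b[:,:,::-1])
cv2.imwrite("pics/p6.png",np.hstack([crop(a,238,145,95,85,4.2),crop(b,235,160,95,85,4.2)]))
for n,o in (("top",(238,145)),("side",(235,160))):
    o2=sensors.get_obs(); p=o2["position"]; yaw=np.arctan2(o2["ee_rot"][1,0],o2["ee_rot"][0,0])-np.pi; u=p[2]-.0555
    t=p+Rz(yaw)@[.011,0,0]
    L=[[.034,.08,.095],[.034,-.08,.095],[-.034,.08,.026],[-.034,-.08,.026],[.034,.055,.08],[.034,-.055,.08]]
    print(n,((proj(n,frame(t[0],t[1],yaw,L,u))-o)*4.2).round().tolist())
E
```

```text
clock: 14.97
position: [0.5688, 0.0519, 0.1062]
ee_rot: [[-0.984, 0.181, 0.004], [0.18, 0.983, -0.013], [-0.006, -0.013, -1.0]]
wrist_force: [0.4, 0.4, -2.9]
t 15.07 rel cm [-0.9   0.22  0.5 ] spin -0.003 F [-1.  -0.  -3.8] pos [0.5696 0.0519 0.1074] yaw 2.9601 w 0.177
top [[132.0, 88.0], [300.0, 119.0], [126.0, 175.0], [288.0, 205.0], [160.0, 98.0], [274.0, 119.0]]
side [[108.0, 192.0], [273.0, 119.0], [148.0, 290.0], [309.0, 215.0], [136.0, 189.0], [249.0, 138.0]]
```

View pics/p6.png

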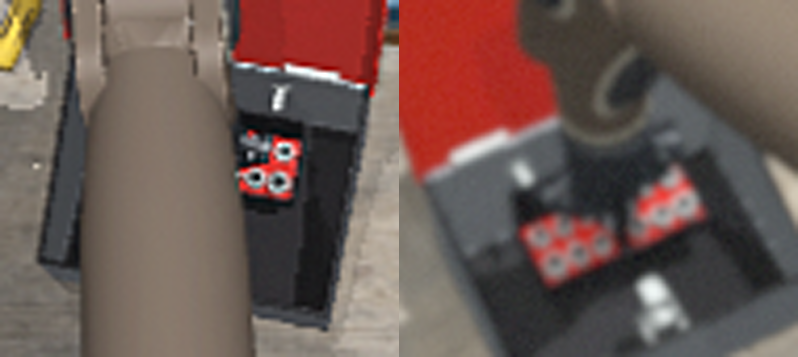

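The tray hangs level in the grip and is within about a pixel of the prediction (plate corner at (300,120)), with the pin tips just ahead. Correcting 2 mm laterally.

```bash
python3 -m handwheel '-0.3 0.22 0.3 0 5;-0.5 0.22 0.3 0 5;-0.5 0.22 0.3 0 5;-0.5 0.22 0.3 0 5'|sed -n '1,4p'; python3 -c "
from h import *
place(.068,.0491)
place(.0766,.0478)
place(.101,.0389)"
```

```text
clock: 15.4
position: [0.5747, 0.0532, 0.1037]
ee_rot: [[-0.984, 0.18, 0.005], [0.18, 0.984, -0.013], [-0.007, -0.012, -1.0]]
wrist_force: [-0.4, -0.3, -3.3]
t 15.4 rel cm [ 0.07 -0.   -0.09] spin -0.003 F [-0.4 -0.3 -3.3] pos [0.5747 0.0532 0.1037] yaw 2.9602 w 0.174
t 15.4 rel cm [-0.79  0.    0.05] spin -0.003 F [-0.4 -0.3 -3.3] pos [0.5747 0.0532 0.1037] yaw 2.9602 w 0.174
t 15.4 rel cm [-3.22  0.02  0.96] spin -0.003 F [-0.4 -0.3 -3.3] pos [0.5747 0.0532 0.1037] yaw 2.9602 w 0.174
```

```bash
python3 -m handwheel '-0.4 0 0 0 5;-0.8 0 0.05 0 5;-1.2 0 0.2 0 5;-1.6 0 0.35 0 5;-1.6 0 0.35 0 5'|sed -n '1,4p'; python3 -c "
from h import *
place(.101,.0389)"
```

```text
clock: 15.82
position: [0.5909, 0.05, 0.0996]
ee_rot: [[-0.984, 0.181, 0.005], [0.181, 0.983, -0.013], [-0.007, -0.012, -1.0]]
wrist_force: [0.3, 0.4, -4.4]
t 15.82 rel cm [-1.57  0.03  0.53] spin -0.003 F [ 0.3  0.4 -4.4] pos [0.5909 0.05   0.0996] yaw 2.9599 w 0.18
```

No resistance, and the plate is 9 mm past the pin tips. I'll push on home.

```bash
python3 -m handwheel '-0.4 0 0.15 0 5;-0.8 0.03 0.3 0 5;-1.1 0.03 0.4 0 5;-1.3 0.03 0.45 0 5;-1.3 0.03 0.45 0 5'|sed -n '1,4p'; python3 -m handwheel '-0.1 0 0.04 0 5;-0.2 0 0.06 0 5;-0.3 0 0.08 0 5;-0.4 0 0.08 0 5;-0.4 0 0.08 0 5'|sed -n '1,4p'; python3 -c "
from h import *
place(.101,.0389)"
```

```text
clock: 16.23
position: [0.6016, 0.0484, 0.0951]
ee_rot: [[-0.984, 0.18, 0.001], [0.18, 0.984, -0.013], [-0.003, -0.012, -1.0]]
wrist_force: [-5.1, 0.3, -2.1]
clock: 16.65
position: [0.6016, 0.0483, 0.0947]
ee_rot: [[-0.984, 0.18, -0.005], [0.18, 0.984, -0.011], [0.003, -0.012, -1.0]]
wrist_force: [-20.5, 3.3, 7.7]
t 16.65 rel cm [-0.49 -0.    0.03] spin -0.002 F [-20.5   3.3   7.7] pos [0.6016 0.0483 0.0947] yaw 2.961 w 0.178
```

```bash
python3 -m handwheel '0.3 0 0 0 5;0.3 0 0 0 5'|sed -n '1,4p'
python3 - <<'E'
from h import *
b=viewer.camera("side"); a=viewer.camera("top")
place(.101,.0389)
cv2.imwrite("pics/p7.png",np.hstack([crop(a,285,150,50,60,8),crop(b,245,175,50,60,8)]))
for n,o in (("top",(285,150)),("side",(245,175))):
  for X in(.101,.096):
    L=[[X,.08,.134],[X,-.08,.134],[X-.005,-.08,.134],[X-.068,.08,.065],[X-.068,-.08,.065]]
    print(n,X,((proj(n,frame(*Q,L))-o)*8).round().tolist())
E
```

```text
clock: 16.82
position: [0.6017, 0.0483, 0.0945]
ee_rot: [[-0.984, 0.18, 0.001], [0.18, 0.984, -0.013], [-0.003, -0.012, -1.0]]
wrist_force: [-9.3, 1.3, 0.2]
t 16.92 rel cm [-0.48 -0.    0.01] spin -0.003 F [-9.5  2.2 -1.5] pos [0.6017 0.0483 0.0945] yaw 2.9606 w 0.175
top 0.101 [[-110.0, 65.0], [206.0, 122.0], [204.0, 131.0], [-121.0, 230.0], [184.0, 286.0]]
top 0.096 [[-112.0, 74.0], [204.0, 131.0], [202.0, 141.0], [-123.0, 239.0], [182.0, 295.0]]
side 0.101 [[91.0, 200.0], [401.0, 61.0], [406.0, 69.0], [166.0, 383.0], [470.0, 244.0]]
side 0.096 [[95.0, 208.0], [406.0, 69.0], [411.0, 77.0], [171.0, 392.0], [474.0, 252.0]]
```

View pics/p7.png

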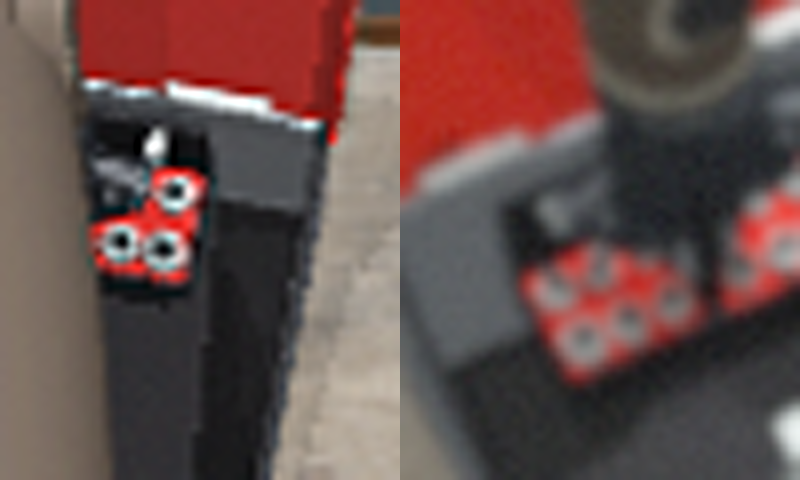

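The right pin is visible through its hole at (155,145) in the crop. The plate corner at (210,125) fits the plate being home (206,122) better than 5 mm short (204,131). So the grip sits a little off along the fin, and the wall is what stopped it. Next I lower the weight onto the pins.

```bash
python3 -m handwheel '0 0 0.1 0 5;0 0 0.2 0 5;0 0 0.3 0 5;0 0 0.3 0 5'|sed -n '1,4p'
```

```text
clock: 17.25
position: [0.6017, 0.0484, 0.092]
ee_rot: [[-0.984, 0.18, 0.001], [0.18, 0.984, -0.012], [-0.003, -0.012, -1.0]]
wrist_force: [-10.3, 1.2, 1.7]
```

```bash
python3 -m handwheel '0 0 0.1 0 5;0 0 0.2 0 5;0 0 0.2 0 5'|sed -n '1,4p'; python3 -m handwheel '0.05 0 0.1 0 5;0.05 0 0.1 0 5;0.05 0 0.1 0 5'|sed -n '1,4p'
```

```text
clock: 17.5
position: [0.6018, 0.0484, 0.0915]
ee_rot: [[-0.984, 0.18, 0.002], [0.18, 0.984, -0.012], [-0.004, -0.011, -1.0]]
wrist_force: [-14.4, 1.5, 10.9]
clock: 17.75
position: [0.6018, 0.0484, 0.0914]
ee_rot: [[-0.984, 0.18, 0.003], [0.18, 0.984, -0.012], [-0.006, -0.011, -1.0]]
wrist_force: [-13.5, -0.3, 14.1]
```

The weight is on the pins (underside at about 36 mm, as expected). Releasing.

```bash
python3 -m handwheel '0 0 -0.2 0 5;0 0 -0.2 0 15;0 0 -0.2 0 25;0 0 -0.2 0 40;0 0 -0.2 0 60;0 0 -0.2 0 60;0 0 -0.2 0 60' 20; python3 -m handwheel '0.3 0 -1 0 60;0.3 0 -3 0 60;0.5 0 -6 0 60;1 0 -10 0 60;6 0 -13 0 60;10 0 -14 0 60;14 0 -14 0 60;18 0 -14 0 60'|sed -n '1,4p';  python3 - <<'E'
from h import *
b=viewer.camera("side"); a=viewer.camera("top")
rel([.35,.1,.24],Q[2]+np.pi)
cv2.imwrite("pics/p8.png",np.hstack([crop(a,250,145,65,75,6),crop(b,240,165,65,75,6)]))
for n,o in (("top",(250,145)),("side",(240,165))):
  for X in(.101,.096):
    L=[[X,.08,.1295],[X,-.08,.1295],[X-.068,.08,.061],[X-.068,-.08,.061]]
    print(n,X,((proj(n,frame(*Q,L))-o)*6).round().tolist())
E
```

```text
clock: 18.33
position: [0.604, 0.048, 0.0911]
ee_rot: [[-0.984, 0.181, 0.005], [0.18, 0.983, -0.013], [-0.008, -0.012, -1.0]]
wrist_force: [0.5, -0.1, 0.2]
gripper_width: 0.604
grasp_force: 0.0
clock: 19.0
position: [0.4364, 0.0804, 0.2315]
ee_rot: [[-0.983, 0.181, 0.008], [0.181, 0.983, -0.013], [-0.01, -0.011, -1.0]]
wrist_force: [-0.5, 1.3, 1.1]
t 19.1 rel cm [ 8.42  0.44 -0.93] spin -0.001 F [ 0.4 -0.7  0.2] pos [0.4321 0.0805 0.2313] yaw 2.962 w 0.603
top 0.101 [[128.0, 81.0], [365.0, 123.0], [120.0, 204.0], [348.0, 246.0]]
top 0.096 [[127.0, 88.0], [363.0, 130.0], [118.0, 211.0], [347.0, 253.0]]
side 0.101 [[99.0, 213.0], [331.0, 110.0], [155.0, 350.0], [382.0, 246.0]]
side 0.096 [[102.0, 220.0], [335.0, 116.0], [158.0, 357.0], [386.0, 252.0]]
```

View pics/p8.png

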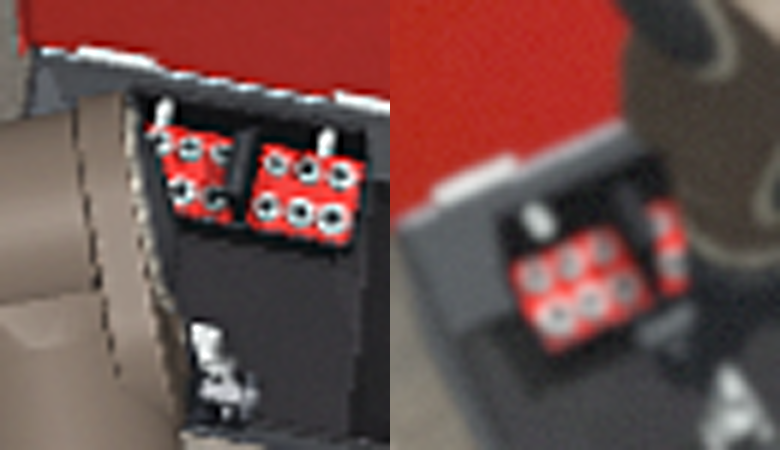

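Top crop: both pins show through the holes at (163,112) and (326,140), no sockets are missing, and the front-right corner at (353,246) matches home (348,246). The stop came 5 mm earlier than I computed, so I'll nudge the fin with shut fingers to make sure.

```bash
python3 -c "
from h import *
rel(frame(*Q,[.008,0,.15])[0],Q[2]+np.pi)"
```

```text
t 19.1 rel cm [-12.88  -0.05   8.23] spin -0.001 F [ 0.4 -0.7  0.2] pos [0.4321 0.0805 0.2313] yaw 2.962 w 0.603
```

```bash
python3 -m handwheel '-4 0 0 0 0;-8 0 0 0 0;-11 0 2 0 0;-12.9 0 5 0 0;-12.9 0 8.2 0 0;-12.9 0 11 0 0;-12.9 0 13.4 0 0;-12.9 0 13.4 0 0'|sed -n '1,2p;4,5p'; python3 -c "
from h import *
rel(frame(*Q,[.027,0,.097])[0],Q[2]+np.pi)"
```

```text
clock: 19.77
position: [0.5622, 0.0547, 0.0915]
wrist_force: [-0.5, -0.3, -0.5]
gripper_width: -0.001
t 19.77 rel cm [-1.58  0.07 -0.55] spin -0.003 F [-0.5 -0.3 -0.5] pos [0.5622 0.0547 0.0915] yaw 2.9599 w -0.001
```

```bash
python3 -m handwheel '-0.4 0.05 -0.5 0 0;-0.8 0.05 -0.5 0 0;-1 0.05 -0.5 0 0'|sed -n '1,2p;4p';python3 -m handwheel '-0.2 0 0 0 0;-0.4 0 0 0 0;-0.4 0 0 0 0'|sed -n '1,2p;4p';python3 -m handwheel '-0.2 0 0 0 0;-0.3 0 0 0 0;-0.3 0 0 0 0'|sed -n '1,2p;4p'
```

```text
clock: 20.02
position: [0.5767, 0.0542, 0.1045]
wrist_force: [-8.4, 1.4, 6.4]
clock: 20.27
position: [0.5766, 0.0541, 0.1037]
wrist_force: [-12.7, 3.0, 10.4]
clock: 20.52
position: [0.5766, 0.054, 0.1037]
wrist_force: [-23.9, 4.7, 15.9]
```

There was no movement under 24 N, so the tray is home against the wall. Backing off and checking that nothing has changed.

```bash
python3 -m handwheel '1 0 0 0 0;1.8 0 0 0 0;2 0 -3 0 0;2 0 -7 0 0;3 0 -11 0 0;7 0 -13 0 0;11 0 -13 0 0;15 0 -13 0 0'|sed -n '1,2p;4p'; python3 -m handwheel '5 -8 -2 0 0;8 -16 -2 0 0;8 -20 -2 0 0;8 -20 -2 0 0;8 -20 -2 0 0;8 -20 -2 0 0;8 -20 -2 0 0;8 -20 -2 0 0'|sed -n '1,2p;4p'
python3 - <<'E'
from h import *
from scipy import ndimage
a=viewer.camera("top"); 
cv2.imwrite("pics/p9.png",crop(a,230,135,100,90,6))
b=viewer.camera("side"); old=cv2.imread("pics/p5t.png")[:,:,::-1]
# pins visible & tray red mask in cabinet, compare predicted insert centroid
hsv=cv2.cvtColor(a,cv2.COLOR_RGB2HSV); m=((hsv[...,0]<8)|(hsv[...,0]>172))&(hsv[...,1]>120)&(hsv[...,2]>100)
lab,n=ndimage.label(m)
for i in range(1,n+1):
    v,u=np.where(lab==i)
    if len(v)>15 and 240<u.mean()<330 and 140<v.mean()<225: print(len(v),u.mean().round(1),v.mean().round(1),u.min(),u.max(),v.min(),v.max())
for X in(.101,.096): print(X,proj("top",frame(*Q,[[X-.036,0,.066]])).round(1))
# door angle: front edge right corner, compare predicted
for th in(2.3,2.0):
    al=np.radians(16)-th
    print(th,[proj("top",frame(*Q,[[.103-.231*np.cos(al),y,.168-.231*np.sin(al)]])).round().tolist() for y in(.1455,-.1455)])
r=((hsv[...,0]<8)|(hsv[...,0]>172))&(hsv[...,1]>140); L,k=ndimage.label(r[:170,200:370]); s=ndimage.sum(r[:170,200:370],L,range(1,k+1)); v,u=np.where(L==1+np.argmax(s)); print("door px",u.min()+200,u.max()+200,v.min(),v.max())
E
```

```text
clock: 21.18
position: [0.4339, 0.0817, 0.2331]
wrist_force: [-0.2, 1.1, 0.2]
clock: 21.85
position: [0.3188, -0.1011, 0.2533]
wrist_force: [1.1, -0.7, -0.4]
68 281.0 171.1 273 288 166 176
77 299.6 175.0 292 309 169 179
30 298.5 182.7 291 307 180 185
0.101 [[290.4 174.8]]
0.096 [[290.2 175.9]]
2.3 [[[250.0, 105.0]], [[334.0, 120.0]]]
2.0 [[[245.0, 120.0]], [[331.0, 135.0]]]
door px 249 333 105 167
```

The door edge at row 105 matches the 2.30 rad stop. The tray's red insert is centred where a tray pushed home should be, and the robot is clear.

```bash
python3 -c "
from rig import job_done
print(job_done())"
```

```text
the job is handed in; nothing more can be done
None
```

The cabinet door is fully open, and the larger black tray hangs by both holes on the pins, pushed home against the back wall; I handed the job in at about 22 s with the robot clear, and it returned no verdict.

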